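# Put three clay animals back on their own plinths

### The job

The three unpainted clay animals stand on one another's wooden plinths: put each upright on the plinth whose top has the shape of its own base (round, square or oblong), centred and with the straight edges lined up. The bench is dirty, so never stand an animal on it; the empty white tile is there to park one on. Set them down gently, let none fall over, and leave the paint jar, pliers and brush tin where they are.

Things in the scene. Friction and masses are not known exactly. Their poses are not given: they have to be found in the camera images.
- owl_center (a point): Terracotta owl, 84 mm high, 0.15 to 0.3 kg, on a round base 60 mm in diameter and 8 mm thick. Barrel body 47 mm in diameter with upright sides from 18 to 50 mm above the underside (49 mm across y over the wings), head 44 mm wide. x points the way it faces, z up. Origin: on its vertical axis, half-way up, 42 mm above its underside: grip it there, from above, across y (or any way). It starts on the square plinth.
- cat_center (a point): Terracotta sitting cat, 84 mm high, 0.14 to 0.28 kg, on a square base 56 x 56 mm, 8 mm thick. Round body 41 mm in diameter with upright sides from 16 to 46 mm above the underside, head 33 mm wide. x points the way it faces, z up. Origin: on its vertical axis, half-way up (square to the base's edges), 42 mm above its underside: grip it there, from above, across y. It starts on the oblong plinth.
- sheep_center (a point): Terracotta standing sheep, 76 mm high, 0.17 to 0.35 kg, on an oblong base 80 (x) x 42 (y) mm, 8 mm thick. Body 62 mm long (x, from -37 to +25 mm) and 36 mm wide (y) with flat sides, 26 to 60 mm above the underside; head at +x. x points the way it faces, z up. Origin: on its vertical axis, half-way up, 38 mm above its underside: grip it there, from above, across y. It starts on the round plinth.
- plinth_round: Round pale wooden plinth, 90 mm in diameter, flat top 25 mm above the bench. Fixed to the bench. Origin: centre of its underside, on the bench top. The owl's place.
- plinth_square: Square pale wooden plinth, 84 x 84 mm, flat top 25 mm above the bench. Fixed to the bench. Origin: centre of its underside, on the bench top, x and y along its edges. The cat's place.
- plinth_long: Oblong pale wooden plinth, 108 (x) x 70 (y) mm, flat top 25 mm above the bench. Fixed to the bench. Origin: centre of its underside, on the bench top. The sheep's place, its base's long side along the plinth's long side, facing either way.
- tile: White glazed tile, 110 x 110 mm, flat top 12 mm above the bench, empty at the start: the free spot. Fixed to the bench. Origin: centre of its underside, on the bench top, x and y along its edges.
- jar: Bystander: closed brass paint jar, 60 mm in diameter, 65 mm high, loose. Origin: centre of its underside. Not to be moved.
- pliers: Bystander: pliers with black grips lying on the bench, about 145 mm long (x) and 65 mm wide, 15 mm high, loose. Origin: near the pivot, at bench level. Not to be moved.
- tin: Bystander: yellow tin, 72 mm in diameter, 85 mm high, with brushes standing in it up to 195 mm above the bench and leaning out about 10 mm beyond the rim, loose. Origin: centre of its underside. Not to be moved.
Not all that is in view belongs to the job. What is shaped like the plinth_round but green is not meant. What is shaped like the part that bears cat_center but purple is not meant.

How it is judged (in metres and radians):
At the end, for the whole second after the job is handed in: Owl on round, cat on square, sheep on oblong plinth: each within 12 mm of its plinth's centre, standing on it (height within 6 mm), upright within 0.12 rad, at rest; edges of cat (any quarter turn) and sheep (either way round) within 15 degrees of their plinth's (horizontal distance between owl_center and plinth_round below 0.012 m and z of owl_center in the frame of plinth_round between 0.061 and 0.073 m and angle between each of owl_center, cat_center, sheep_center's own z axis and vertical below 0.12 rad and linear speed of each of owl, cat, sheep below 0.02 m/s and angular speed of each of owl, cat, sheep below 0.2 rad/s and horizontal distance between cat_center and plinth_square below 0.012 m and z of cat_center in the frame of plinth_square between 0.061 and 0.073 m and (angle between the x axis of cat_center and the x axis of plinth_square, either way round below 0.26 rad or angle between the x axis of cat_center and the x axis of plinth_square, either way round above 1.311 rad) and horizontal distance between sheep_center and plinth_long below 0.012 m and z of sheep_center in the frame of plinth_long between 0.057 and 0.069 m and angle between the x axis of sheep_center and the x axis of plinth_long, either way round below 0.26 rad); the robot touches nothing.
It fails at once if an animal is stood on the bench (lower than the tile or a plinth would hold it) (height (world z) of any of owl_center, cat_center below 0.048 m or height (world z) of sheep_center below 0.044 m).
It fails at once if an animal falls over (leans more than 0.6 rad) (angle between any of owl_center, cat_center, sheep_center's own z axis and vertical above 0.6 rad).
It fails at once if an animal is dropped (faster than 0.7 m/s with no finger on it, a fall of 25 mm) ((linear speed of owl above 0.7 m/s and contact force between the fingers and owl below 0.05 N) or (linear speed of cat above 0.7 m/s and contact force between the fingers and cat below 0.05 N) or (linear speed of sheep above 0.7 m/s and contact force between the fingers and sheep below 0.05 N)).
It fails at once if the jar, pliers or tin is shifted by more than 25 mm (distance of any of jar, pliers, tin from where it was at the start of the episode above 0.025 m).
It also fails if it takes over 96 s, if anything falls off the work surface, if the arm or the gripper's body presses on something with over 40 N, if the wrist force passes 120 N, or if a joint passes its speed limit or range.

### The arm

A 6-joint arm with a two-finger parallel gripper is mounted at the origin on the work surface. World frame = base frame: x ahead of the robot, y to its left, z up, the work surface at z = 0. Lengths are in m, angles in degrees, forces in N, time in s.
With the tool pointing down it reaches from about 0.375 to 0.9 m from the base axis. Payload 3.1 kg.
Tool frame: the origin (TCP) lies where the fingers leave the gripper's body, on its centre line; the fingertips stand 70 mm ahead of it and the grasp point (between the pads) lies 51 mm ahead of it; z points along the fingers, y is the line along which they close (so a half turn about z gives the same grasp; the last joint's range is limited). The gripper opens to 87 mm and grips with 3 to 60 N. Pads are 19 mm wide; open, the fingers measure 117 mm over their backs; the gripper's body (75 mm by 190 mm) begins 51 mm behind the grasp point.
Start: joints at [-84.253, 30.224, 82.088, -0, 67.689, -10.227], TCP at [0.172, -0.601, 0.292] pointing down, gripper open.
Joint ranges: [-176.69, 176.69], [-43.24, 126.21], [12.49, 139.97], [-82, 262], [0, 151.66], [-163.58, 163.58]. Speed limits (degrees/s): [159.86, 159.86, 180, 180, 180, 180].

### API

Orientations are given as a 3x3 rotation matrix whose columns are the frame's x, y, z axes.
In Python, from rig import readout, capture, calibration, bot, look_for gives the robot as it stands. The module is installed in compiled form; this text tells all that it offers.
- The arm moves only by the shell command python3 -m pendant 'ROWS'. ROWS is JSON, a list of rows, each a list of 7 numbers: the shift along the tool's x, y, z normalised to -1 to 1, where 1 is 200 mm, then the turn, a rotation vector about the tool's x, y, z normalised to -1 to 1, where 1 is 180 degrees, then the closure, from -1 (fully open) to 1 (shut). In form: [[dx, dy, dz, ax, ay, az, grip], ...]. A call has 1 to 8 rows; each row is the pose to reach, as a shift and turn from the pose commanded when the call began, along the tool's axes at that moment, turning the shorter way round; what a row does not reach only later rows make up. A row lasts 1/10 s, in which the tool goes at most 50 mm and 8.59 degrees, less where a joint would pass 70% of its speed; a pose out of reach is approached as far as the arm can. A call with a number of a shift or a turn outside -1 to 1 is refused whole. A call with a gripper value outside its range is refused whole. The fingers move at their own pace and stop on an object; the grip force is fixed at half the most. Time passes only in rows, so rows that repeat a pose let the fingers close. It gives the time, the measured TCP pose, the force, the opening and the grip force at its end, in the units of the state.
- readout.read_state(): the state, without advancing time (a new reading comes with each control period).
- capture(name): name is "side" or "top" or "wrist"; returns (picture, depth): 420x560x3 uint8, red, green, blue; 420x560 float32, m along the optical axis (not along the pixel's ray), 0 where there is no reading.
- calibration(name): a dict with "mtx" (3x3 intrinsics, pixels), "k1" (the pictures are not rectified: a ray, as slopes to the right and down, at radius r is drawn at 1 + k1 r^2 times it, then the intrinsics apply), "T" (4x4, takes a point from camera to world coordinates); the wrist camera has in their place "mount" (4x4, takes a point from camera to tool coordinates, whose origin is the TCP and whose axes are the flange's). Camera axes: x right, y down, z forward; pixel columns grow to the right and rows downward; lengths in m; the calibration is good to about 2 mm. A picture is of the moment at which its call begins: read the wrist's pose just before it. calibration takes no time and is no camera call.
- bot.hand_in(): hands the job in; it is judged then, once.
Trained networks look in the newest picture that a camera, given by its name, has taken for a name from the list of things; names that differ only in an ending like _2 or _b are one class to them, and where a whole thing is asked for, a point or a joint stands for the part that bears it (a point fixed in the world has none). Each returns a list of dicts, best first, with "conf" (0 to 1); they miss things now and then, are a little off and sometimes report something else, mostly with a low value. They report only what shows in the picture. A call takes as long as a camera call. They do not tell look-alikes from the thing itself.
- look_for(thing, camera): "extent" ([left, top, right, bottom] in pixels, round what is visible of it).
The state is a dict: "time_s": time; "joint_positions": joint angles; "qvel": joint speeds; "tau": joint torques, N m; "position": TCP position; "tcp_rot": TCP orientation; "force": force on the tool from outside, world axes, zero at the start; "moment": the same for the moment, N m; "opening": opening from 0.0 (shut) to 1.0 (fully open); "grasp_force": force on a finger pad.
Only numpy, scipy, OpenCV 4.12 (cv2) and the standard library are available. Lean on these libraries where they do the work, as an engineer would, in place of code of your own. Each camera call takes 0.05 s, during which the arm holds its last target. There are 200 camera calls.

## Working session

There is one attempt and no reset: what is moved stays moved. The work goes in short steps, Python scripts to look and compute and a shell command to move; the robot and the scene stay as the last step left them, time stands still between calls to the robot, and variables do not carry over. Pictures are saved under pics/ and viewed, at most 14 in all, crops included, and the job is handed in when it is done.

```bash
mkdir -p pics; ls
cat > h.py <<'E'
import numpy as np, cv2, json
from rig import readout, capture, calibration, bot, look_for
def cam(name):
    st=readout.read_state(); c=calibration(name)
    if name=="wrist":
        T=np.eye(4);T[:3,:3]=np.array(st["tcp_rot"]);T[:3,3]=st["position"]
        T=T@np.array(c["mount"])
    else: T=np.array(c["T"])
    im,d=capture(name); return im,d,np.array(c["mtx"]),c["k1"],T
def cloud(d,K,k1,T):
    h,w=d.shape; v,u=np.mgrid[:h,:w].astype(float)
    p=cv2.undistortPoints(np.stack([u.ravel(),v.ravel()],1)[:,None],K,np.array([k1,0,0,0.]))[:,0].reshape(h,w,2)
    P=np.dstack([p[...,0]*d,p[...,1]*d,d]); W=P@T[:3,:3].T+T[:3,3]; W[d<=0]=np.nan; return W
def save(im,n): cv2.imwrite(f"pics/{n}.png",im[...,::-1])
E
python3 - <<'E'
from h import *
print(readout.read_state())
for n in("top","side"):
    im,d,K,k,T=cam(n); save(im,n); W=cloud(d,K,k,T); np.savez(n+".npz",im=im,W=W)
    print(n,T.round(3).tolist())
    for t in["owl_center","cat_center","sheep_center","plinth_round","plinth_square","plinth_long","tile","jar","pliers","tin"]:
        for r in look_for(t,n)[:3]:
            l,tp,rr,b=[int(x) for x in r["extent"]]; 
            c=W[(tp+b)//2,(l+rr)//2]
            print(t,[l,tp,rr,b],round(r["conf"],2),c.round(3))
E
```

```text
pics
{'time_s': 0.0, 'joint_positions': array([-8.42536564e+01,  3.02780315e+01,  8.21583090e+01,  2.79812777e-04,
        6.76889820e+01, -1.02274462e+01]), 'qvel': array([-0.09863914, -0.06163145,  0.06897571,  0.00625584,  0.03928412,
        0.00553826]), 'tau': array([-8.53185520e-04, -4.40046108e+01, -1.76593530e+01,  6.31885557e-02,
        5.84216556e-02, -1.70309236e-04]), 'position': array([ 0.17196529, -0.60025317,  0.29127082]), 'tcp_rot': array([[ 9.61388241e-01,  2.75195575e-01, -2.14505767e-04],
       [ 2.75195378e-01, -9.61385857e-01,  2.17674756e-03],
       [ 3.92808486e-04, -2.15173050e-03, -9.99997608e-01]]), 'force': array([ 0.38506243,  0.4007273 , -0.14313788]), 'moment': array([-0.01603496, -0.01146375, -0.01352144]), 'grasp_force': 0.0, 'opening': 0.9982119931732992}
top [[0.007, -0.994, 0.108, 0.433], [-1.0, -0.007, 0.004, 0.028], [-0.003, -0.108, -0.994, 0.989], [0.0, 0.0, 0.0, 1.0]]
owl_center [172, 195, 202, 222] 0.74 [nan nan nan]
owl_center [389, 141, 415, 170] 0.37 [ 0.666 -0.259  0.064]
cat_center [310, 123, 339, 159] 0.87 [ 0.702 -0.08   0.05 ]
cat_
[... 907 characters left out ...]
]
cat_center [250, 168, 271, 195] 0.85 [ 0.701 -0.076  0.046]
cat_center [287, 170, 311, 204] 0.7 [ 0.568 -0.09   0.064]
sheep_center [281, 211, 311, 254] 0.71 [0.428 0.103 0.073]
plinth_round [275, 236, 312, 262] 0.92 [0.431 0.109 0.027]
plinth_round [275, 269, 319, 308] 0.88 [0.343 0.207 0.026]
plinth_round [343, 180, 394, 207] 0.72 [ 0.448 -0.27   0.012]
plinth_square [274, 238, 311, 259] 0.59 [0.438 0.105 0.025]
plinth_square [193, 250, 244, 283] 0.57 [0.519 0.261 0.026]
plinth_long [280, 190, 322, 211] 0.74 [ 0.557 -0.085  0.029]
tile [345, 181, 393, 206] 0.75 [ 0.445 -0.271  0.012]
jar [298, 154, 315, 179] 0.78 [ 0.658 -0.244  0.048]
pliers [219, 202, 241, 229] 0.57 [0.672 0.078 0.012]
```

```bash
sleep 0
python3 - <<'E'
from h import *
a=np.load("top.npz"); im=a["im"][100:330,60:460]; b=np.load("side.npz")["im"][130:330,160:420]
im=cv2.resize(im,None,fx=2,fy=2,interpolation=3)[:460]; save(im,"t2")
save(cv2.resize(b,None,fx=3,fy=3,interpolation=3),"s2")
# plinth tops: clusters of points 21..29mm / tile 9..15 ; 
import scipy.ndimage as nd
P=np.concatenate([np.load(n+".npz")["W"].reshape(-1,3) for n in("top","side")])
P=P[np.isfinite(P).all(1)]
def fit(c,lo,hi,r=.075):
    c=np.array(c);m=(np.hypot(*(P[:,:2]-c).T)<r)&(P[:,2]>lo)&(P[:,2]<hi);q=P[m,:2].astype(np.float32)
    rect=cv2.minAreaRect(q); return len(q),rect,cv2.minEnclosingCircle(q)
for n,c,lo,hi in[("round",(.435,.09),.02,.03),("green",(.345,.2),.02,.03),("square",(.52,.24),.02,.03),("long",(.56,-.09),.02,.03),("tile",(.446,-.27),.008,.016),("purple",(.7,-.08),.02,.09),
 ("owl",(.52,.24),.04,.075),("cat",(.565,-.09),.04,.075),("sheep",(.435,.09),.04,.11),("owltop",(.52,.24),.085,.12),("cattop",(.565,-.09),.085,.12)]:
    print(n,fit(c,lo,hi))
E
```

```text
round (827, ((0.4444572329521179, 0.08371220529079437), (0.08997513353824615, 0.08722317963838577), 89.93904876708984), ((0.4450439214706421, 0.08370077610015869), 0.0456792376935482))
green (2171, ((0.3513047397136688, 0.19265145063400269), (0.08721330016851425, 0.08933217823505402), 40.160091400146484), ((0.3522242605686188, 0.19335538148880005), 0.04699304699897766))
square (1072, ((0.542212963104248, 0.24298828840255737), (0.08587142825126648, 0.08898340910673141), 83.74208068847656), ((0.5400101542472839, 0.24240204691886902), 0.05743066966533661))
long (1059, ((0.5733307600021362, -0.10432400554418564), (0.1089978739619255, 0.0742231160402298), 19.146259307861328), ((0.573387861251831, -0.10443508625030518), 0.06270214915275574))
tile (2672, ((0.44732317328453064, -0.2759985327720642), (0.1120401993393898, 0.11250345408916473), 60.38051223754883), ((0.44751402735710144, -0.2751239538192749), 0.07468809187412262))
purple (612, ((0.6848368644714355, -0.09699919074773788), (0.10921203345060349, 0.04636064171791077), 18.325315475463867), ((0.6814142465591431, -0.08664035052061081),
[... 259 characters left out ...]
8), (0.04604574665427208, 0.0421324148774147), 55.64115524291992), ((0.5751852989196777, -0.10180716961622238), 0.025356817990541458))
sheep (1068, ((0.4418945014476776, 0.08328019082546234), (0.04521074891090393, 0.08888913691043854), 68.33940887451172), ((0.4416634440422058, 0.08269833028316498), 0.04464082047343254))
owltop (604, ((0.5407120585441589, 0.24352715909481049), (0.04638301208615303, 0.04362389072775841), 18.111845016479492), ((0.5421583652496338, 0.24272409081459045), 0.024823099374771118))
cattop (272, ((0.581254780292511, -0.10542914271354675), (0.03963518515229225, 0.031645238399505615), 26.94412612915039), ((0.5824725031852722, -0.10793928056955338), 0.019988644868135452))
```

View pics/t2.png

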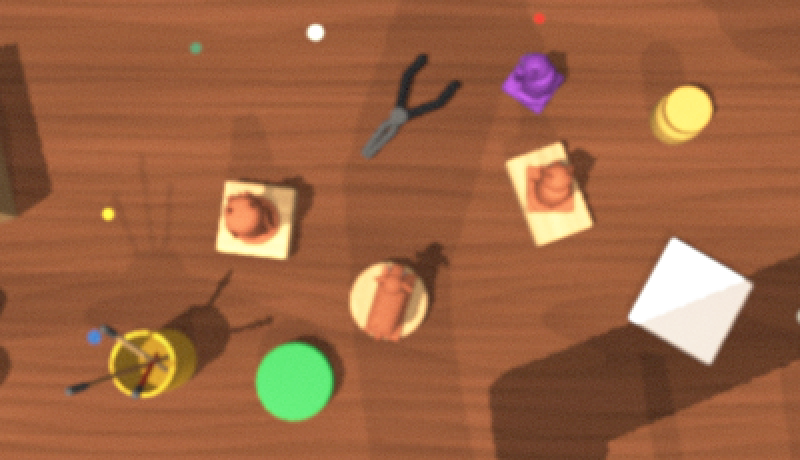

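View pics/s2.png

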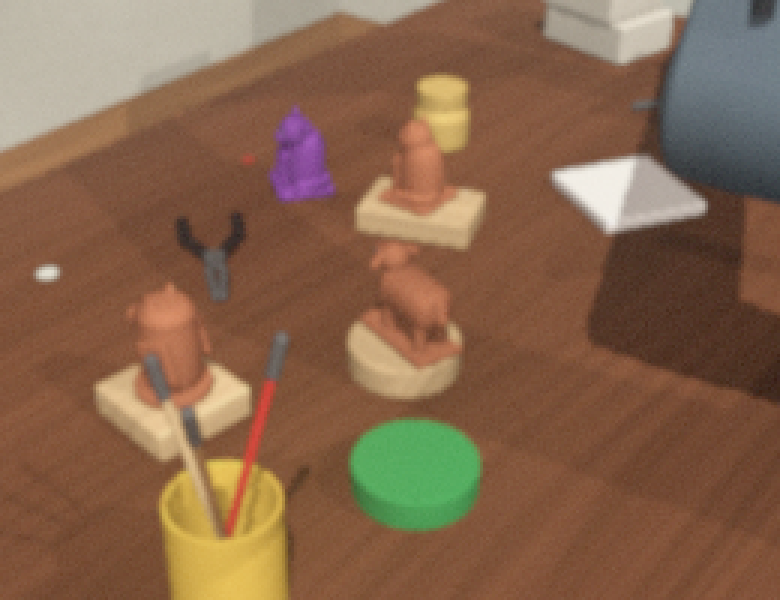

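The top view shows the owl on the square plinth at (255,220), the sheep on the round one at (390,300) and the cat on the oblong one at (548,190). The tile is empty at (690,300). The side view confirms this, and the green disc and purple cat are the decoys. I'll park the cat on the tile, then move sheep→oblong, owl→round, cat→square.

```bash
cat >> h.py <<'E'
from scipy.spatial.transform import Rotation as Ro
def plan(x,y,z,yaw):
    "tool down, tool y axis along world angle yaw (mod 180); prints shift/turn in row units"
    s=readout.read_state(); R=np.array(s["tcp_rot"]); p=np.array(s["position"]); best=None
    for a in(yaw,yaw+180):
        r=np.radians(a); Y=np.array([np.cos(r),np.sin(r),0]); Z=np.array([0,0,-1.]); G=np.c_[np.cross(Y,Z),Y,Z]
        rv=Ro.from_matrix(R.T@G).as_rotvec()/np.pi; j6=s["joint_positions"][5]+np.degrees(rv[2]*np.pi)
        c=abs(rv[2])
        print("yaw",a,"shift",(R.T@(np.array([x,y,z])-p)/.2).round(3),"turn",rv.round(4),"j6~",round(j6))
def show(): 
    s=readout.read_state(); R=np.array(s["tcp_rot"]); print("t",round(s["time_s"],2),"p",np.round(s["position"],4),"yaw_y",round(np.degrees(np.arctan2(R[1,1],R[0,1])),1),"tilt",np.round(R[:2,2],4),"open",round(s["opening"],3),"gf",round(s["grasp_force"],1),"F",np.round(s["force"],1),"j",np.round(s["joint_positions"]))
E
python3 - <<'E'
from h import *
print(np.array(calibration("wrist")["mount"]).round(3),np.array(calibration("wrist")["mtx"]).round(0)); show()
plan(.52,-.105,.29,-71)
E
```

```text
[[-0.001 -0.957 -0.289  0.08 ]
 [ 1.    -0.    -0.001  0.001]
 [ 0.001 -0.289  0.957 -0.093]
 [ 0.     0.     0.     1.   ]] [[355.   0. 281.]
 [  0. 355. 211.]
 [  0.   0.   1.]]
t 1.1 p [ 0.172  -0.6008  0.2923] yaw_y -74.0 tilt [-0. -0.] open 1.0 gf 0.0 F [ 0.2 -0.1 -0.4] j [-84.  30.  82.  -0.  68. -10.]
yaw -71 shift [ 2.355 -1.905  0.011] turn [ 0.      0.     -0.0168] j6~ -13
yaw 109 shift [ 2.355 -1.905  0.011] turn [ 0.     -0.      0.9832] j6~ 167
```

```bash
R='[0.87,-0.63,0,0,0,0,-1]'; python3 -m pendant '[[0.87,-0.63,0,0,0,0,-1],[0.87,-0.63,0,0,0,0,-1],[0.87,-0.63,0,0,0,0,-1],[0.87,-0.63,0,0,0,0,-1],[0.87,-0.63,0,0,0,0,-1]]'; python3 -m pendant '[[0.87,-0.63,0,0,0,0,-1],[0.87,-0.63,0,0,0,0,-1],[0.87,-0.63,0,0,0,0,-1],[0.87,-0.63,0,0,0,0,-1],[0.87,-0.63,0,0,0,0,-1]]';  python3 -m pendant '[[0.87,-0.63,0,0,0,0,-1],[0.87,-0.63,0,0,0,0,-1],[0.87,-0.63,0,0,0,0,-1],[0.87,-0.63,0,0,0,0,-1],[0.87,-0.63,0,0,0,0,-1],[0.87,-0.63,0,0,0,0,-1]]'
cat > w.py <<'E'
import sys
from h import *
show(); im,d,K,k,T=cam("wrist"); W=cloud(d,K,k,T); np.savez("w.npz",im=im,W=W); save(im,sys.argv[1])
# fits near a centre: args name cx cy
c=np.array([float(sys.argv[2]),float(sys.argv[3])]); h0=float(sys.argv[4]) if len(sys.argv)>4 else .025
P=W.reshape(-1,3); C=im.reshape(-1,3).astype(int); ok=np.isfinite(P).all(1)&(np.hypot(*(P[:,:2]-c).T)<.08); P=P[ok];C=C[ok]
terra=(C[:,0]-C[:,2]>60)&(C[:,1]<.72*C[:,0])
def f(n,m):
    q=P[m][:,:2].astype(np.float32)
    if len(q)<20: return print(n,len(q))
    r=cv2.minAreaRect(q);print(n,len(q),"rect c",np.round(r[0],4),"wh",np.round(r[1],4),"ang",round(r[2],1),"circ",np.round(cv2.minEnclosingCircle(q)[0],4))
z=P[:,2]
f("plinth",(abs(z-h0)<.004)); f("base",(abs(z-h0-.008)<.003)&terra); f("lowbody",(z>h0+.006)&(z<h0+.014)&terra); f("body",(z>h0+.02)&(z<h0+.05)); f("top",z>h0+.055); f("all",z>h0+.006)
E
python3 w.py w1 .577 -.105
```

```text
time_s: 1.6
position: [0.3065, -0.4273, 0.2922]
tcp_rot: [[0.96, 0.279, -0.0], [0.279, -0.96, 0.003], [0.001, -0.003, -1.0]]
force: [-0.1, -0.2, -0.2]
opening: 1.003
grasp_force: 0.0
time_s: 2.1
position: [0.4391, -0.2597, 0.2924]
tcp_rot: [[0.96, 0.279, 0.001], [0.279, -0.96, 0.001], [0.001, -0.001, -1.0]]
force: [-0.2, -0.4, -0.4]
opening: 0.999
grasp_force: 0.0
time_s: 2.7
position: [0.571, -0.093, 0.2921]
tcp_rot: [[0.961, 0.278, 0.001], [0.278, -0.961, -0.001], [0.0, 0.001, -1.0]]
force: [-0.3, -0.2, 0.4]
opening: 1.0
grasp_force: 0.0
t 2.7 p [ 0.571  -0.093   0.2921] yaw_y -73.8 tilt [ 0.0005 -0.0008] open 1.0 gf 0.0 F [-0.3 -0.2  0.4] j [-20.  27.  89.  -0.  64.  54.]
plinth 3658 rect c [ 0.5764 -0.1071] wh [0.1079 0.0701] ang 20.5 circ [ 0.5765 -0.1067]
base 548 rect c [ 0.5829 -0.1076] wh [0.0537 0.0527] ang 88.9 circ [ 0.5832 -0.1077]
lowbody 569 rect c [ 0.5829 -0.1073] wh [0.0542 0.0527] ang 88.9 circ [ 0.5832 -0.1077]
body 394 rect c [ 0.5811 -0.1056] wh [0.0494 0.0393] ang 19.1 circ [ 0.5814 -0.1065]
top 69011 rect c [ 0.5846 -0.0938] wh [0.0533 0.1395] ang 16.2 circ [ 0.5996 -0.0895]
all 70715 rect c [ 0.5781 -0.0957] wh [0.0669 0.1395] ang 16.2 circ [ 0.5996 -0.0895]
```

View pics/w1.png

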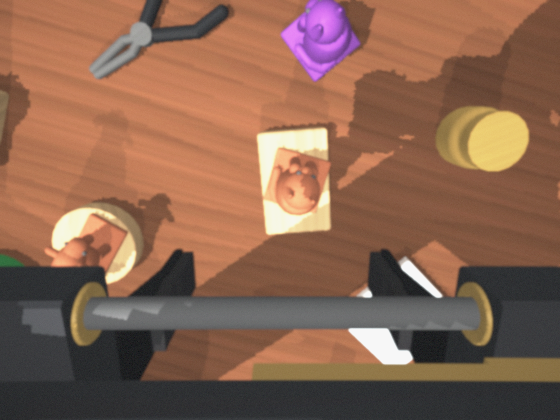

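The wrist view shows the cat at (298,188) on the oblong plinth, with its ears spread left to right. Its base edges lie along world x and y, so I'll grip with tool y at -90°.

Run:
```python
from h import *
plan(.582,-.107,.118,-90.5)
```

```text
yaw -90.5 shift [0.041 0.077 0.87 ] turn [0.0003 0.0003 0.092 ] j6~ 70
yaw 89.5 shift [0.041 0.077 0.87 ] turn [-4.00e-04  4.00e-04 -9.08e-01] j6~ -110
```

```bash
python3 -m pendant '[[0.041,0.077,0.2,0,0,0.092,-1],[0.041,0.077,0.3,0,0,0.092,-1],[0.041,0.077,0.45,0,0,0.092,-1],[0.041,0.077,0.6,0,0,0.092,-1],[0.041,0.077,0.75,0,0,0.092,-1],[0.041,0.077,0.87,0,0,0.092,-1],[0.041,0.077,0.87,0,0,0.092,-1],[0.041,0.077,0.87,0,0,0.092,-1]]'; python3 -m pendant '[[0,0,0,0,0,0,1],[0,0,0,0,0,0,1],[0,0,0,0,0,0,1],[0,0,0,0,0,0,1],[0,0,0,0,0,0,1],[0,0,0,0,0,0,1]]'; python3 -c "
from h import *
show()"
```

```text
time_s: 3.55
position: [0.5813, -0.1082, 0.1184]
tcp_rot: [[1.0, -0.013, -0.001], [-0.013, -1.0, -0.0], [-0.001, 0.0, -1.0]]
force: [0.1, -0.1, -0.9]
opening: 1.001
grasp_force: 0.0
time_s: 4.15
position: [0.582, -0.1062, 0.1184]
tcp_rot: [[1.0, -0.01, 0.0], [-0.01, -1.0, -0.0], [0.0, 0.0, -1.0]]
force: [-0.6, 0.6, -0.5]
opening: 0.54
grasp_force: 0.0
t 4.15 p [ 0.582  -0.1062  0.1184] yaw_y -90.6 tilt [ 0.0002 -0.0001] open 0.54 gf 0.0 F [-0.6  0.6 -0.5] j [-21.  42.  94.  -0.  44.  69.]
```

Still closing; continue, then lift slightly.

```bash
python3 -m pendant '[[0,0,0,0,0,0,1],[0,0,0,0,0,0,1],[0,0,0,0,0,0,1],[0,0,0,0,0,0,1],[0,0,0,0,0,0,1]]'; python3 -m pendant '[[0,0,-0.05,0,0,0,1],[0,0,-0.1,0,0,0,1],[0,0,-0.2,0,0,0,1],[0,0,-0.4,0,0,0,1],[0,0,-0.6,0,0,0,1],[0,0,-0.6,0,0,0,1]]'; python3 -c "
from h import *
show(); plan(.4473,-.276,.2,-90.5); plan(.4473,-.276,.107,-120)"
```

```text
time_s: 4.65
position: [0.582, -0.1063, 0.1183]
tcp_rot: [[1.0, -0.01, 0.0], [-0.01, -1.0, -0.0], [0.0, 0.0, -1.0]]
force: [-0.0, 0.3, 1.2]
opening: 0.46
grasp_force: 30.0
time_s: 5.25
position: [0.5853, -0.1074, 0.2449]
tcp_rot: [[1.0, -0.01, 0.013], [-0.01, -1.0, -0.005], [0.013, 0.005, -1.0]]
force: [0.6, -1.1, -2.5]
opening: 0.461
grasp_force: 30.0
t 5.25 p [ 0.5853 -0.1074  0.2449] yaw_y -90.6 tilt [ 0.0128 -0.0048] open 0.461 gf 30.0 F [ 0.6 -1.1 -2.5] j [-21.  31.  90.   0.  59.  69.]
yaw -90.5 shift [-0.684  0.849  0.219] turn [ 0.0015 -0.0041 -0.0004] j6~ 69
yaw 89.5 shift [-0.684  0.849  0.219] turn [-0.0064 -0.0023  0.9996] j6~ 249
yaw -120 shift [-0.69   0.847  0.684] turn [ 0.0004 -0.0044  0.1635] j6~ 99
yaw 60 shift [-0.69   0.847  0.684] turn [ 5.900e-03  5.000e-04 -8.365e-01] j6~ -81
```

```bash
python3 -m pendant '[[-0.1,0.12,0,0,0,0,1],[-0.27,0.34,0,0,0,0,1],[-0.44,0.55,0,0,0,0,1],[-0.6,0.75,0,0,0,0,1],[-0.68,0.85,0,0,0,0,1],[-0.68,0.85,0,0,0,0,1],[-0.68,0.85,0,0,0,0,1]]'; python3 -m pendant '[[0,0,0.15,0,0,0,1],[0,0,0.35,0,0,0,1],[0,0,0.5,0,0,0,1],[0,0,0.6,0,0,0,1],[0,0,0.63,0,0,0,1],[0,0,0.63,0,0,0,1]]'; python3 -c "
from h import *
show()"
```

```text
time_s: 5.95
position: [0.4435, -0.2753, 0.2381]
tcp_rot: [[1.0, -0.013, -0.0], [-0.013, -1.0, 0.001], [-0.0, -0.001, -1.0]]
force: [-0.6, 0.4, -2.1]
opening: 0.462
grasp_force: 30.0
time_s: 6.55
position: [0.4446, -0.2737, 0.1115]
tcp_rot: [[1.0, -0.008, -0.001], [-0.008, -1.0, 0.002], [-0.001, -0.002, -1.0]]
force: [0.0, 0.0, -1.7]
opening: 0.461
grasp_force: 30.0
t 6.55 p [ 0.4446 -0.2737  0.1115] yaw_y -90.5 tilt [-0.0013  0.0015] open 0.461 gf 30.0 F [ 0.   0.  -1.7] j [-44.  39. 105.   0.  36.  47.]
```

```bash
python3 -m pendant '[[0,0,0.01,0,0,0,1],[0,0,0.018,0,0,0,1],[0,0,0.025,0,0,0,1],[0,0,0.03,0,0,0,1],[0,0,0.033,0,0,0,1],[0,0,0.033,0,0,0,1],[0,0,0.033,0,0,0,1]]'
```

```text
time_s: 7.25
position: [0.4442, -0.275, 0.1057]
tcp_rot: [[1.0, -0.01, 0.0], [-0.01, -1.0, -0.0], [0.0, 0.0, -1.0]]
force: [-0.1, 0.0, -1.8]
opening: 0.462
grasp_force: 30.0
```

```bash
python3 -m pendant '[[0,0,0.005,0,0,0,1],[0,0,0.01,0,0,0,1],[0,0,0.01,0,0,0,1],[0,0,0.01,0,0,0,1]]'
```

```text
time_s: 7.65
position: [0.4443, -0.275, 0.1052]
tcp_rot: [[1.0, -0.01, 0.001], [-0.01, -1.0, -0.001], [0.001, 0.001, -1.0]]
force: [-2.2, 1.6, 9.9]
opening: 0.464
grasp_force: 30.0
```

```bash
python3 -m pendant '[[0,0,-0.005,0,0,0,1],[0,0,-0.005,0,0,0,-1],[0,0,-0.005,0,0,0,-1],[0,0,-0.005,0,0,0,-1],[0,0,-0.005,0,0,0,-1],[0,0,-0.005,0,0,0,-1],[0,0,-0.005,0,0,0,-1],[0,0,-0.005,0,0,0,-1]]';  python3 -m pendant '[[0,0,-0.1,0,0,0,-1],[0,0,-0.3,0,0,0,-1],[0,0,-0.5,0,0,0,-1],[0,0,-0.7,0,0,0,-1],[0,0,-0.93,0,0,0,-1],[0,0,-0.93,0,0,0,-1]]'; python3 w.py w2 .4443 -.275 .012;  python3 -c "
from h import *
plan(.443,.084,.29,-110)"
```

```text
time_s: 8.45
position: [0.4442, -0.2749, 0.1046]
tcp_rot: [[1.0, -0.01, -0.0], [-0.01, -1.0, 0.0], [-0.0, -0.0, -1.0]]
force: [-0.1, -0.2, -0.0]
opening: 0.971
grasp_force: 0.0
time_s: 9.05
position: [0.4467, -0.2771, 0.2969]
tcp_rot: [[1.0, -0.01, 0.01], [-0.01, -1.0, -0.01], [0.01, 0.01, -1.0]]
force: [0.7, -0.5, -1.1]
opening: 0.999
grasp_force: 0.0
t 9.05 p [ 0.4467 -0.2771  0.2969] yaw_y -90.6 tilt [ 0.0103 -0.0098] open 0.999 gf 0.0 F [ 0.7 -0.5 -1.1] j [-44.  22.  96.   0.  61.  47.]
plinth 7158 rect c [ 0.4493 -0.2782] wh [0.1102 0.1101] ang 60.1 circ [ 0.4492 -0.2778]
base 753 rect c [ 0.4438 -0.2752] wh [0.0527 0.0535] ang 0.9 circ [ 0.4435 -0.2751]
lowbody 759 rect c [ 0.4438 -0.2752] wh [0.0527 0.0535] ang 0.9 circ [ 0.4435 -0.2751]
body 373 rect c [ 0.4434 -0.2753] wh [0.048  0.0406] ang 0.3 circ [ 0.4438 -0.2754]
top 70058 rect c [ 0.4548 -0.2751] wh [0.1376 0.063 ] ang 89.4 circ [ 0.4825 -0.2755]
all 71651 rect c [ 0.4509 -0.2751] wh [0.1376 0.0707] ang 89.4 circ [ 0.4796 -0.2754]
yaw -110 shift [-0.031 -1.8    0.009] turn [ 0.0014 -0.0022  0.1079] j6~ 66
yaw 70 shift [-0.031 -1.8    0.009] turn [ 0.0031  0.002  -0.8921] j6~ -114
```

```bash
python3 -m pendant '[[0,-0.9,0,0,0,0,-1],[0,-0.9,0,0,0,0,-1],[0,-0.9,0,0,0,0,-1],[0,-0.9,0,0,0,0,-1],[0,-0.9,0,0,0,0,-1]]' >/dev/null;  python3 -m pendant '[[-0.02,-0.9,0,0,0,0.108,-1],[-0.02,-0.9,0,0,0,0.108,-1],[-0.02,-0.9,0,0,0,0.108,-1],[-0.02,-0.9,0,0,0,0.108,-1],[-0.02,-0.9,0,0,0,0.108,-1],[-0.02,-0.9,0,0,0,0.108,-1],[-0.02,-0.9,0,0,0,0.108,-1]]'; python3 w.py w3 .4443 .084
```

```text
time_s: 10.3
position: [0.4441, 0.0839, 0.29]
tcp_rot: [[0.939, -0.344, -0.001], [-0.344, -0.939, -0.001], [-0.001, 0.001, -1.0]]
force: [0.1, 0.2, -0.2]
opening: 0.999
grasp_force: 0.0
t 10.3 p [0.4441 0.0839 0.29  ] yaw_y -110.1 tilt [-0.001  -0.0006] open 0.999 gf 0.0 F [ 0.1  0.2 -0.2] j [ -4.  17. 106.  -0.  57. 107.]
plinth 2555 rect c [0.4511 0.0822] wh [0.0893 0.0829] ang 78.9 circ [0.4477 0.0829]
base 414 rect c [0.4454 0.0793] wh [0.0418 0.0784] ang 73.2 circ [0.4445 0.0792]
lowbody 406 rect c [0.4461 0.08  ] wh [0.0419 0.0776] ang 74.5 circ [0.4455 0.0802]
body 67 rect c [0.4363 0.0824] wh [0.036  0.0472] ang 73.6 circ [0.4368 0.0829]
top 71782 rect c [0.45   0.0854] wh [0.1398 0.0823] ang 64.3 circ [0.4751 0.0727]
all 72658 rect c [0.4488 0.0848] wh [0.1402 0.0839] ang 66.1 circ [0.4736 0.0733]
```

View pics/w3.png

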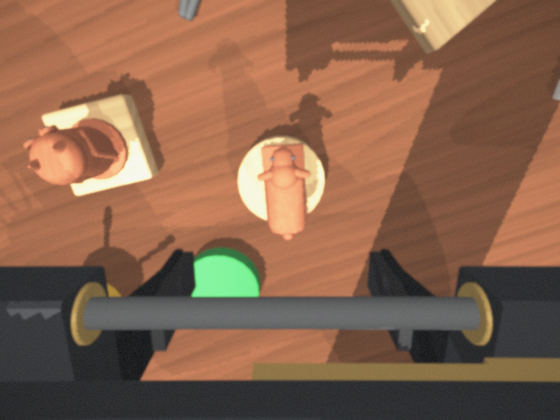

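The sheep faces up in the picture at (285,190), with its base's long axis at about -16.5° in world. The oblong plinth is at the upper right.

```bash
python3 -c "
from h import *
plan(.4452,.0796,.115,-106.5)"
```

```text
yaw -106.5 shift [0.012 0.016 0.876] turn [ 0.0002  0.0002 -0.0203] j6~ 103
yaw 73.5 shift [0.012 0.016 0.876] turn [ 3.000e-04 -3.000e-04  9.797e-01] j6~ 283
```

```bash
python3 -m pendant '[[0.012,0.016,0.1,0,0,-0.02,-1],[0.012,0.016,0.3,0,0,-0.02,-1],[0.012,0.016,0.45,0,0,-0.02,-1],[0.012,0.016,0.6,0,0,-0.02,-1],[0.012,0.016,0.75,0,0,-0.02,-1],[0.012,0.016,0.876,0,0,-0.02,-1],[0.012,0.016,0.876,0,0,-0.02,-1],[0.012,0.016,0.876,0,0,-0.02,0.1]]'; python3 -m pendant '[[0,0,0,0,0,0,1],[0,0,0,0,0,0,1],[0,0,0,0,0,0,1],[0,0,0,0,0,0,1],[0,0,0,0,0,0,1],[0,0,0,0,0,0,1],[0,0,0,0,0,0,1],[0,0,0,0,0,0,1]]';python3 -m pendant '[[0,0,0,0,0,0,1],[0,0,0,0,0,0,1],[0,0,0,0,0,0,1]]'
```

```text
time_s: 11.15
position: [0.4453, 0.0801, 0.1153]
tcp_rot: [[0.959, -0.285, -0.001], [-0.285, -0.959, 0.0], [-0.001, 0.0, -1.0]]
force: [-0.3, -0.4, -0.4]
opening: 0.966
grasp_force: 0.0
time_s: 11.95
position: [0.445, 0.0812, 0.1156]
tcp_rot: [[0.959, -0.282, -0.0], [-0.282, -0.959, -0.0], [-0.0, 0.0, -1.0]]
force: [-1.5, -1.5, 3.3]
opening: 0.407
grasp_force: 30.0
time_s: 12.25
position: [0.4449, 0.0812, 0.1156]
tcp_rot: [[0.959, -0.282, -0.0], [-0.282, -0.959, -0.0], [-0.0, 0.0, -1.0]]
force: [-1.4, -1.5, 6.3]
opening: 0.414
grasp_force: 30.0
```

```bash
python3 -m pendant '[[0,0,-0.04,0,0,0,1],[0,0,-0.1,0,0,0,1],[0,0,-0.25,0,0,0,1],[0,0,-0.45,0,0,0,1],[0,0,-0.6,0,0,0,1],[0,0,-0.6,0,0,0,1],[0,0,-0.6,0,0,0,1]]'; python3 -c "
from h import *
show();plan(.5764,-.107,.235,-69.5)"
```

```text
time_s: 12.95
position: [0.4448, 0.0815, 0.2356]
tcp_rot: [[0.959, -0.283, 0.001], [-0.283, -0.959, 0.0], [0.001, -0.0, -1.0]]
force: [-0.6, 0.3, -3.8]
opening: 0.412
grasp_force: 30.0
t 12.95 p [0.4448 0.0815 0.2356] yaw_y -106.4 tilt [0.0006 0.0003] open 0.412 gf 30.0 F [-0.6  0.3 -3.8] j [ -4.  22. 110.   0.  48. 103.]
yaw -69.5 shift [0.898 0.718 0.003] turn [-1.000e-04 -2.000e-04 -2.052e-01] j6~ 66
yaw 110.5 shift [0.898 0.718 0.003] turn [-3.000e-04  1.000e-04  7.948e-01] j6~ 246
```

```bash
python3 -m pendant '[[0.1,0.08,0,0,0,-0.03,1],[0.25,0.2,0,0,0,-0.07,1],[0.42,0.33,0,0,0,-0.11,1],[0.59,0.47,0,0,0,-0.15,1],[0.76,0.6,0,0,0,-0.19,1],[0.87,0.69,0,0,0,-0.205,1],[0.9,0.72,0,0,0,-0.205,1],[0.9,0.72,0,0,0,-0.205,1]]'; python3 -m pendant '[[0,0,0,0,0,0,1],[0,0,0.1,0,0,0,1],[0,0,0.25,0,0,0,1],[0,0,0.4,0,0,0,1],[0,0,0.5,0,0,0,1],[0,0,0.56,0,0,0,1],[0,0,0.56,0,0,0,1],[0,0,0.56,0,0,0,1]]'; python3 -c "
from h import *
show();plan(.5764,-.107,.1155,-69.5)"
```

```text
time_s: 13.75
position: [0.5762, -0.1083, 0.2329]
tcp_rot: [[0.938, 0.347, -0.004], [0.347, -0.938, 0.002], [-0.003, -0.003, -1.0]]
force: [-0.5, 0.4, -3.5]
opening: 0.411
grasp_force: 30.0
time_s: 14.55
position: [0.5771, -0.1071, 0.1239]
tcp_rot: [[0.937, 0.35, 0.0], [0.35, -0.937, -0.0], [0.0, 0.0, -1.0]]
force: [0.8, 1.0, -2.3]
opening: 0.41
grasp_force: 30.0
t 14.55 p [ 0.5771 -0.1071  0.1239] yaw_y -69.5 tilt [ 0.0004 -0.    ] open 0.41 gf 30.0 F [ 0.8  1.  -2.3] j [-21.  41.  95.   0.  44.  48.]
yaw -69.5 shift [-0.003 -0.002  0.042] turn [ 0.0001 -0.0001  0.0001] j6~ 48
yaw 110.5 shift [-0.003 -0.002  0.042] turn [ 2.000e-04  1.000e-04 -9.999e-01] j6~ -132
```

```bash
python3 -m pendant '[[0,0,0.015,0,0,0,1],[0,0,0.025,0,0,0,1],[0,0,0.033,0,0,0,1],[0,0,0.039,0,0,0,1],[0,0,0.042,0,0,0,1],[0,0,0.045,0,0,0,1],[0,0,0.045,0,0,0,1],[0,0,0.045,0,0,0,1]]'
```

```text
time_s: 15.35
position: [0.5771, -0.1079, 0.1157]
tcp_rot: [[0.937, 0.35, 0.001], [0.35, -0.937, -0.0], [0.0, 0.001, -1.0]]
force: [-1.9, 1.1, 4.7]
opening: 0.413
grasp_force: 30.0
```

Contact (force rose from -2.3 to +4.7 N). I'll release, lift and check.

```bash
python3 -m pendant '[[0,0,0,0,0,0,-1],[0,0,0,0,0,0,-1],[0,0,0,0,0,0,-1],[0,0,0,0,0,0,-1],[0,0,0,0,0,0,-1],[0,0,0,0,0,0,-1],[0,0,0,0,0,0,-1],[0,0,0,0,0,0,-1]]';  python3 -m pendant '[[0,0,-0.1,0,0,0,-1],[0,0,-0.3,0,0,0,-1],[0,0,-0.5,0,0,0,-1],[0,0,-0.7,0,0,0,-1],[0,0,-0.87,0,0,0,-1],[0,0,-0.87,0,0,0,-1],[0,0,-0.87,0,0,0,-1]]' >/dev/null; python3 w.py w4 .5764 -.107;  python3 -c "
from h import *
plan(.541,.243,.29,-90)"
```

```text
time_s: 16.15
position: [0.577, -0.1078, 0.1144]
tcp_rot: [[0.937, 0.35, -0.0], [0.35, -0.937, 0.0], [-0.0, -0.0, -1.0]]
force: [0.5, -1.2, 0.2]
opening: 0.978
grasp_force: 0.0
t 16.85 p [ 0.577  -0.1078  0.2892] yaw_y -69.5 tilt [ 0.0016 -0.0006] open 0.996 gf 0.0 F [-0.3 -0.2 -0.9] j [-21.  27.  88.  -0.  65.  48.]
plinth 3293 rect c [ 0.5763 -0.1072] wh [0.1082 0.07  ] ang 20.4 circ [ 0.5765 -0.1073]
base 300 rect c [ 0.5987 -0.1017] wh [0.0347 0.0387] ang 21.0 circ [ 0.5987 -0.1025]
lowbody 298 rect c [ 0.5985 -0.1017] wh [0.0347 0.0387] ang 21.3 circ [ 0.5987 -0.1025]
body 80 rect c [ 0.5725 -0.1106] wh [0.0546 0.0357] ang 19.6 circ [ 0.5726 -0.111 ]
top 71716 rect c [ 0.5783 -0.1036] wh [0.083  0.1396] ang 16.4 circ [ 0.6056 -0.0962]
all 72606 rect c [ 0.5795 -0.1082] wh [0.0833 0.1398] ang 24.0 circ [ 0.6036 -0.0969]
yaw -90 shift [ 0.448 -1.704 -0.01 ] turn [-0.0002  0.0004  0.1137] j6~ 69
yaw 90 shift [ 0.448 -1.704 -0.01 ] turn [-6.000e-04 -3.000e-04 -8.863e-01] j6~ -111
```

Sheep is centred to about 3 mm and 0.5°. Now the owl.

```bash
python3 -m pendant '[[0.224,-0.85,0,0,0,0.057,-1],[0.224,-0.85,0,0,0,0.057,-1],[0.224,-0.85,0,0,0,0.057,-1],[0.224,-0.85,0,0,0,0.057,-1],[0.224,-0.85,0,0,0,0.057,-1]]' >/dev/null; python3 -c "
from h import *
plan(.541,.243,.29,-90)"
```

```text
yaw -90 shift [ 0.076 -0.861 -0.017] turn [-0.0006  0.0017  0.0583] j6~ 86
yaw 90 shift [ 0.076 -0.861 -0.017] turn [-2.600e-03 -9.000e-04 -9.417e-01] j6~ -94
```

```bash
python3 -m pendant '[[0.07,-0.86,0,0,0,0.057,-1],[0.07,-0.86,0,0,0,0.057,-1],[0.07,-0.86,0,0,0,0.057,-1],[0.07,-0.86,0,0,0,0.057,-1],[0.07,-0.86,0,0,0,0.057,-1],[0.07,-0.86,0,0,0,0.057,-1],[0.07,-0.86,0,0,0,0.057,-1]]'>/dev/null;  python3 w.py w5 .541 .243
```

```text
t 18.1 p [0.543  0.2372 0.2875] yaw_y -90.1 tilt [-0.0017 -0.0012] open 1.004 gf 0.0 F [ 0.  -0.7  0.1] j [ 13.  28.  87.  -0.  65. 103.]
plinth 3291 rect c [0.5434 0.2422] wh [0.084  0.0839] ang 83.7 circ [0.544  0.2425]
base 580 rect c [0.5536 0.2407] wh [0.0573 0.0343] ang 85.7 circ [0.5422 0.2417]
lowbody 578 rect c [0.5536 0.2407] wh [0.0573 0.0343] ang 85.7 circ [0.5422 0.2417]
body 206 rect c [0.5534 0.2419] wh [0.0506 0.0228] ang 88.7 circ [0.5442 0.2421]
top 70845 rect c [0.5513 0.2424] wh [0.1385 0.0629] ang 89.8 circ [0.5749 0.2422]
all 71875 rect c [0.5513 0.2424] wh [0.1385 0.0629] ang 89.8 circ [0.5749 0.2422]
```

View pics/w5.png

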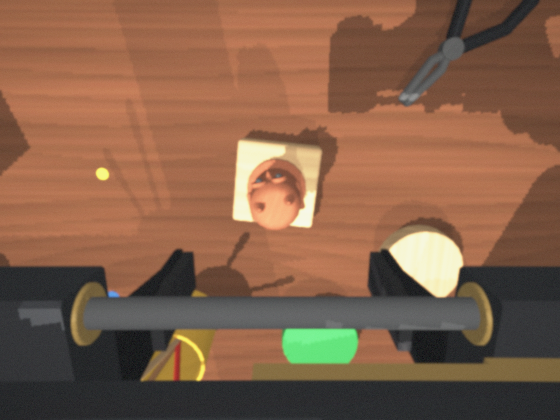

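The owl stands at (276,190) near the middle of the square plinth. The tin at the lower left is clear of the fingers.

```bash
python3 -c "
from h import *
plan(.5415,.2415,.1185,-90)"
```

```text
yaw -90 shift [-0.007 -0.022  0.846] turn [ 0.0003  0.0004 -0.0009] j6~ 103
yaw 90 shift [-0.007 -0.022  0.846] turn [ 7.000e-04 -4.000e-04  9.991e-01] j6~ 283
```

```bash
python3 -m pendant '[[-0.007,-0.022,0.1,0,0,0,-1],[-0.007,-0.022,0.2,0,0,0,-1],[-0.007,-0.022,0.3,0,0,0,-1],[-0.007,-0.022,0.3,0,0,0,-1]]'; python3 -c "
from h import *
plan(.5415,.2415,.1185,-90)"
```

```text
time_s: 18.55
position: [0.5401, 0.2413, 0.2258]
tcp_rot: [[1.0, -0.003, -0.006], [-0.003, -1.0, -0.002], [-0.006, 0.002, -1.0]]
force: [0.4, 0.5, -0.1]
opening: 1.0
grasp_force: 0.0
yaw -90 shift [ 0.011 -0.002  0.536] turn [ 0.0006  0.002  -0.001 ] j6~ 103
yaw 90 shift [ 0.011 -0.002  0.536] turn [ 3.20e-03 -9.00e-04  9.99e-01] j6~ 283
```

```bash
python3 -m pendant '[[0,0,0.15,0,0,0,-1],[0,0,0.3,0,0,0,-1],[0,0,0.43,0,0,0,-1],[0,0,0.54,0,0,0,-1],[0,0,0.54,0,0,0,-1],[0,0,0.54,0,0,0,-1]]'; python3 -m pendant '[[0,0,0,0,0,0,1],[0,0,0,0,0,0,1],[0,0,0,0,0,0,1],[0,0,0,0,0,0,1],[0,0,0,0,0,0,1],[0,0,0,0,0,0,1],[0,0,0,0,0,0,1],[0,0,0,0,0,0,1]]'; python3 -m pendant '[[0,0,0,0,0,0,1],[0,0,0,0,0,0,1]]'
```

```text
time_s: 19.15
position: [0.5422, 0.2428, 0.1212]
tcp_rot: [[1.0, -0.002, 0.001], [-0.002, -1.0, 0.0], [0.001, -0.0, -1.0]]
force: [-0.2, -1.1, 0.7]
opening: 0.999
grasp_force: 0.0
time_s: 19.95
position: [0.5414, 0.2432, 0.1206]
tcp_rot: [[1.0, -0.001, -0.0], [-0.001, -1.0, -0.0], [-0.0, 0.0, -1.0]]
force: [-0.2, -0.7, 2.2]
opening: 0.53
grasp_force: 30.0
time_s: 20.15
position: [0.5414, 0.2432, 0.1206]
tcp_rot: [[1.0, -0.001, -0.0], [-0.001, -1.0, -0.0], [-0.0, 0.0, -1.0]]
force: [0.4, -1.0, 2.7]
opening: 0.53
grasp_force: 30.0
```

```bash
python3 -m pendant '[[0,0,-0.04,0,0,0,1],[0,0,-0.1,0,0,0,1],[0,0,-0.25,0,0,0,1],[0,0,-0.45,0,0,0,1],[0,0,-0.6,0,0,0,1],[0,0,-0.6,0,0,0,1],[0,0,-0.6,0,0,0,1]]';python3 w.py w6 .447 .083 |grep -v top
python3 - <<'E'
from h import *
for n in("top","side"):
    im,d,K,k,T=cam(n);P=cloud(d,K,k,T).reshape(-1,3);P=P[np.isfinite(P).all(1)]
    q=P[(abs(P[:,2]-.025)<.004)&(np.hypot(P[:,0]-.447,P[:,1]-.083)<.06),:2].astype(np.float32);print(n,len(q),cv2.minAreaRect(q),cv2.minEnclosingCircle(q))
plan(.447,.083,.241,-90)
E
```

```text
time_s: 20.85
position: [0.5413, 0.2434, 0.2415]
tcp_rot: [[1.0, -0.001, 0.002], [-0.001, -1.0, 0.001], [0.002, -0.001, -1.0]]
force: [-0.8, -0.3, -2.9]
opening: 0.533
grasp_force: 30.0
t 20.85 p [0.5413 0.2434 0.2415] yaw_y -90.0 tilt [0.0017 0.0006] open 0.533 gf 30.0 F [-0.8 -0.3 -2.9] j [ 13.  31.  90.   0.  59. 103.]
plinth 1083 rect c [0.483  0.0832] wh [0.0193 0.0731] ang 0.0 circ [0.4737 0.0832]
base 0
lowbody 0
body 0
all 0
top 1110 ((0.4446481466293335, 0.08231229335069656), (0.08678575605154037, 0.08717463910579681), 0.46333634853363037) ((0.44527769088745117, 0.08285929262638092), 0.04501638188958168)
side 663 ((0.4459126591682434, 0.08475218713283539), (0.08767890185117722, 0.08697009831666946), 56.671138763427734) ((0.44762811064720154, 0.08424253761768341), 0.045670632272958755)
yaw -90 shift [-0.466  0.801 -0.008] turn [ 0.0003  0.0012 -0.0003] j6~ 103
yaw 90 shift [-0.466  0.801 -0.008] turn [ 1.800e-03 -4.000e-04  9.997e-01] j6~ 283
```

```bash
python3 -m pendant '[[-0.05,0.09,0,0,0,0,1],[-0.16,0.27,0,0,0,0,1],[-0.28,0.47,0,0,0,0,1],[-0.39,0.66,0,0,0,0,1],[-0.46,0.78,0,0,0,0,1],[-0.466,0.802,0,0,0,0,1],[-0.466,0.802,0,0,0,0,1]]' >/dev/null; python3 -m pendant '[[0,0,0.1,0,0,0,1],[0,0,0.25,0,0,0,1],[0,0,0.4,0,0,0,1],[0,0,0.5,0,0,0,1],[0,0,0.56,0,0,0,1],[0,0,0.56,0,0,0,1],[0,0,0.56,0,0,0,1]]'; python3 -c "
from h import *
show();plan(.447,.083,.1205,-90)"
```

```text
time_s: 22.4
position: [0.4488, 0.0837, 0.1281]
tcp_rot: [[1.0, 0.0, 0.0], [0.0, -1.0, 0.0], [0.0, -0.0, -1.0]]
force: [0.5, 0.0, -1.1]
opening: 0.53
grasp_force: 30.0
t 22.4 p [0.4488 0.0837 0.1281] yaw_y -90.0 tilt [0.0001 0.0002] open 0.53 gf 30.0 F [ 0.5  0.  -1.1] j [ -4.  35. 114.   0.  32.  86.]
yaw -90 shift [-0.009  0.004  0.038] turn [-0.0001 -0.      0.0001] j6~ 86
yaw 90 shift [-0.009  0.004  0.038] turn [ 0.000e+00 -1.000e-04 -9.999e-01] j6~ -94
```

```bash
python3 -m pendant '[[-0.009,0.004,0.012,0,0,0,1],[-0.009,0.004,0.022,0,0,0,1],[-0.009,0.004,0.03,0,0,0,1],[-0.009,0.004,0.036,0,0,0,1],[-0.009,0.004,0.04,0,0,0,1],[-0.009,0.004,0.044,0,0,0,1],[-0.009,0.004,0.044,0,0,0,1],[-0.009,0.004,0.044,0,0,0,1]]'
```

```text
time_s: 23.2
position: [0.4464, 0.0822, 0.1205]
tcp_rot: [[1.0, -0.001, 0.001], [-0.001, -1.0, -0.0], [0.001, 0.0, -1.0]]
force: [-1.0, 0.7, 7.2]
opening: 0.528
grasp_force: 30.0
```

Contact made; release, lift, and go back over the tile.

```bash
python3 -m pendant '[[0,0,0,0,0,0,-1],[0,0,0,0,0,0,-1],[0,0,0,0,0,0,-1],[0,0,0,0,0,0,-1],[0,0,0,0,0,0,-1],[0,0,0,0,0,0,-1],[0,0,0,0,0,0,-1],[0,0,0,0,0,0,-1]]'>/dev/null;  python3 -m pendant '[[0,0,-0.1,0,0,0,-1],[0,0,-0.3,0,0,0,-1],[0,0,-0.5,0,0,0,-1],[0,0,-0.7,0,0,0,-1],[0,0,-0.85,0,0,0,-1],[0,0,-0.85,0,0,0,-1],[0,0,-0.85,0,0,0,-1]]'; python3 w.py w7 .447 .083;  python3 -c "
from h import *
plan(.4438,-.2752,.26,-90.6)"
```

```text
time_s: 24.7
position: [0.4461, 0.0822, 0.29]
tcp_rot: [[1.0, -0.001, 0.001], [-0.001, -1.0, -0.0], [0.001, 0.0, -1.0]]
force: [-0.4, -0.4, -0.4]
opening: 0.996
grasp_force: 0.0
t 24.7 p [0.4461 0.0822 0.29  ] yaw_y -90.0 tilt [ 0.0013 -0.0001] open 0.996 gf 0.0 F [-0.4 -0.4 -0.4] j [ -4.  17. 106.  -0.  57.  86.]
plinth 2526 rect c [0.4499 0.0831] wh [0.0844 0.0882] ang 1.0 circ [0.4479 0.0827]
base 564 rect c [0.4588 0.0804] wh [0.057  0.0339] ang 85.5 circ [0.4482 0.0812]
lowbody 560 rect c [0.4588 0.0804] wh [0.057  0.0339] ang 85.5 circ [0.4482 0.0812]
body 187 rect c [0.4622 0.0847] wh [0.0147 0.0479] ang 9.3 circ [0.456  0.0837]
top 71271 rect c [0.4557 0.0831] wh [0.1411 0.06  ] ang 89.9 circ [0.4846 0.0831]
all 72257 rect c [0.4557 0.0831] wh [0.1411 0.06  ] ang 89.9 circ [0.4846 0.0831]
yaw -90.6 shift [-0.007  1.787  0.145] turn [-0.      0.0005  0.0031] j6~ 87
yaw 89.4 shift [-0.007  1.787  0.145] turn [-7.000e-04 -0.000e+00 -9.969e-01] j6~ -93
```

View pics/w7.png

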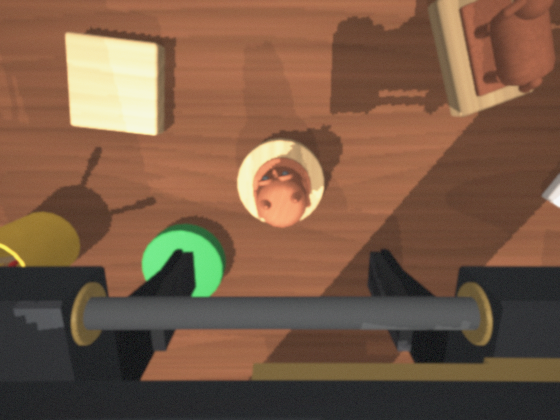

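The owl at (280,190) stands centred on the round plinth to about 2 mm, and the square plinth at (115,83) is empty. Now the cat.

```bash
python3 -m pendant '[[-0.005,0.9,0,0,0,0.003,-1],[-0.005,0.9,0,0,0,0.003,-1],[-0.005,0.9,0,0,0,0.003,-1],[-0.005,0.9,0,0,0,0.003,-1],[-0.005,0.9,0,0,0,0.003,-1],[-0.005,0.9,0,0,0,0.003,-1]]' >/dev/null;  python3 -m pendant '[[-0.005,0.887,0,0,0,0,-1],[-0.005,0.887,0,0,0,0,-1],[-0.005,0.887,0,0,0,0,-1],[-0.005,0.887,0,0,0,0,-1],[-0.005,0.887,0.1,0,0,0,-1],[-0.005,0.887,0.2,0,0,0,-1],[-0.005,0.887,0.2,0,0,0,-1],[-0.005,0.887,0.2,0,0,0,-1]]'; python3 -c "
from h import *
plan(.4440,-.2751,.1052,-90.6)"
```

```text
time_s: 26.15
position: [0.4423, -0.2736, 0.249]
tcp_rot: [[1.0, -0.008, -0.002], [-0.008, -1.0, 0.002], [-0.002, -0.002, -1.0]]
force: [-0.5, -0.1, 0.7]
opening: 1.003
grasp_force: 0.0
yaw -90.6 shift [0.01  0.009 0.719] turn [-0.0007  0.0006  0.0006] j6~ 47
yaw 89.4 shift [0.01  0.009 0.719] turn [-9.000e-04 -1.000e-03 -9.994e-01] j6~ -133
```

```bash
python3 -m pendant '[[0.004,0.004,0.15,0,0,0,-1],[0.004,0.004,0.3,0,0,0,-1],[0.004,0.004,0.45,0,0,0,-1],[0.004,0.004,0.6,0,0,0,-1],[0.004,0.004,0.71,0,0,0,-1],[0.004,0.004,0.71,0,0,0,-1],[0.004,0.004,0.71,0,0,0,-1]]'; python3 -m pendant '[[0,0,0,0,0,0,1],[0,0,0,0,0,0,1],[0,0,0,0,0,0,1],[0,0,0,0,0,0,1],[0,0,0,0,0,0,1],[0,0,0,0,0,0,1],[0,0,0,0,0,0,1],[0,0,0,0,0,0,1]]'; python3 -m pendant '[[0,0,0,0,0,0,1],[0,0,0,0,0,0,1],[0,0,0,0,0,0,1]]'
```

```text
time_s: 26.85
position: [0.4438, -0.2758, 0.1084]
tcp_rot: [[1.0, -0.009, 0.001], [-0.009, -1.0, -0.001], [0.001, 0.001, -1.0]]
force: [1.2, -0.2, 1.1]
opening: 1.0
grasp_force: 0.0
time_s: 27.65
position: [0.443, -0.2759, 0.1077]
tcp_rot: [[1.0, -0.01, -0.0], [-0.01, -1.0, 0.0], [-0.0, -0.0, -1.0]]
force: [-0.9, 0.4, 2.6]
opening: 0.464
grasp_force: 30.0
time_s: 27.95
position: [0.443, -0.2759, 0.1077]
tcp_rot: [[1.0, -0.01, -0.0], [-0.01, -1.0, 0.0], [-0.0, -0.0, -1.0]]
force: [-0.2, 0.7, 2.0]
opening: 0.459
grasp_force: 30.0
```

```bash
python3 -m pendant '[[0,0,-0.04,0,0,0,1],[0,0,-0.1,0,0,0,1],[0,0,-0.25,0,0,0,1],[0,0,-0.45,0,0,0,1],[0,0,-0.65,0,0,0,1],[0,0,-0.75,0,0,0,1],[0,0,-0.75,0,0,0,1]]'; python3 -m pendant '[[0.1,-0.1,0,0,0,0,1],[0.17,-0.28,0,0,0,0,1],[0.2,-0.48,0,0,0,0,1],[0.2,-0.68,0,0,0,0,1],[0.2,-0.86,0,0,0,0,1],[0.2,-0.95,0,0,0,0,1],[0.2,-0.95,0,0,0,0,1]]' >/dev/null; python3 -m pendant '[[0.05,-0.1,0,0,0,0,1],[0.1,-0.28,0,0,0,0,1],[0.15,-0.48,0,0,0,0,1],[0.2,-0.68,0,0,0,0,1],[0.2,-0.86,0,0,0,0,1],[0.2,-0.95,0,0,0,0,1],[0.2,-0.95,0,0,0,0,1]]'; python3 -c "
from h import *
show();plan(.5434,.2422,.24,-96.6)"
```

```text
time_s: 28.65
position: [0.4445, -0.2772, 0.2616]
tcp_rot: [[1.0, -0.01, 0.006], [-0.01, -1.0, -0.006], [0.007, 0.006, -1.0]]
force: [0.2, -0.6, -1.9]
opening: 0.465
grasp_force: 30.0
time_s: 30.05
position: [0.5267, 0.1046, 0.2566]
tcp_rot: [[1.0, -0.007, -0.002], [-0.007, -1.0, 0.0], [-0.002, -0.0, -1.0]]
force: [-0.7, 0.1, -2.5]
opening: 0.466
grasp_force: 30.0
t 30.05 p [0.5267 0.1046 0.2566] yaw_y -90.4 tilt [-0.0016  0.0002] open 0.466 gf 30.0 F [-0.7  0.1 -2.5] j [-1. 26. 97.  0. 57. 90.]
yaw -96.6 shift [ 0.079 -0.689  0.083] turn [-0.      0.0005  0.0343] j6~ 96
yaw 83.4 shift [ 0.079 -0.689  0.083] turn [-8.000e-04 -0.000e+00 -9.657e-01] j6~ -84
```

```bash
python3 -m pendant '[[0.01,-0.1,0,0,0,0.01,1],[0.03,-0.27,0,0,0,0.02,1],[0.05,-0.44,0,0,0,0.034,1],[0.07,-0.6,0,0,0,0.034,1],[0.078,-0.69,0.08,0,0,0.034,1],[0.078,-0.69,0.08,0,0,0.034,1],[0.078,-0.69,0.08,0,0,0.034,1]]' >/dev/null; python3 -m pendant '[[0,0,0.1,0,0,0,1],[0,0,0.25,0,0,0,1],[0,0,0.4,0,0,0,1],[0,0,0.5,0,0,0,1],[0,0,0.55,0,0,0,1],[0,0,0.55,0,0,0,1],[0,0,0.55,0,0,0,1]]'; python3 -c "
from h import *
show();plan(.5434,.2422,.1207,-96.6)"
```

```text
time_s: 31.45
position: [0.5449, 0.2404, 0.1325]
tcp_rot: [[0.993, -0.118, 0.002], [-0.118, -0.993, 0.0], [0.002, -0.0, -1.0]]
force: [0.1, -0.3, -1.8]
opening: 0.46
grasp_force: 30.0
t 31.45 p [0.5449 0.2404 0.1325] yaw_y -96.8 tilt [0.0016 0.0002] open 0.46 gf 30.0 F [ 0.1 -0.3 -1.8] j [ 13.  40.  93.  -0.  46. 110.]
yaw -96.6 shift [-0.009 -0.008  0.059] turn [-0.0001 -0.0005 -0.0009] j6~ 110
yaw 83.4 shift [-0.009 -0.008  0.059] turn [-8.000e-04  2.000e-04  9.991e-01] j6~ 290
```

```bash
python3 -m pendant '[[-0.005,-0.006,0.02,0,0,0,1],[-0.005,-0.006,0.035,0,0,0,1],[-0.005,-0.006,0.045,0,0,0,1],[-0.005,-0.006,0.053,0,0,0,1],[-0.005,-0.006,0.058,0,0,0,1],[-0.005,-0.006,0.062,0,0,0,1],[-0.005,-0.006,0.062,0,0,0,1],[-0.005,-0.006,0.062,0,0,0,1]]'
```

```text
time_s: 32.25
position: [0.5431, 0.2424, 0.1206]
tcp_rot: [[0.993, -0.116, 0.0], [-0.116, -0.993, 0.0], [0.0, -0.0, -1.0]]
force: [-2.7, -0.5, 7.5]
opening: 0.463
grasp_force: 30.0
```

```bash
python3 -m pendant '[[0,0,0,0,0,0,-1],[0,0,0,0,0,0,-1],[0,0,0,0,0,0,-1],[0,0,0,0,0,0,-1],[0,0,0,0,0,0,-1],[0,0,0,0,0,0,-1],[0,0,0,0,0,0,-1],[0,0,0,0,0,0,-1]]'>/dev/null;  python3 -m pendant '[[0,0,-0.1,0,0,0,-1],[0,0,-0.3,0,0,0,-1],[0,0,-0.5,0,0,0,-1],[0,0,-0.7,0,0,0,-1],[0,0,-0.85,0,0,0,-1],[0,0,-0.85,0,0,0,-1],[0,0,-0.85,0,0,0,-1]]'; python3 w.py w8 .5434 .2422; python3 -c "
from h import *
im=cam('side')[0][130:330,160:420]; save(cv2.resize(im,None,fx=3,fy=3,interpolation=3),'s3')"
```

```text
time_s: 33.75
position: [0.543, 0.2423, 0.2898]
tcp_rot: [[0.993, -0.117, 0.001], [-0.117, -0.993, 0.0], [0.001, -0.0, -1.0]]
force: [-0.1, -0.5, -1.8]
opening: 0.999
grasp_force: 0.0
t 33.75 p [0.543  0.2423 0.2898] yaw_y -96.7 tilt [0.0012 0.0003] open 0.999 gf 0.0 F [-0.1 -0.5 -1.8] j [ 13.  28.  87.   0.  65. 110.]
plinth 3165 rect c [0.543  0.2422] wh [0.084  0.0842] ang 83.6 circ [0.5434 0.2419]
base 901 rect c [0.5443 0.2419] wh [0.0534 0.0537] ang 84.8 circ [0.5451 0.242 ]
lowbody 913 rect c [0.5442 0.2419] wh [0.0534 0.0537] ang 84.8 circ [0.5451 0.242 ]
body 415 rect c [0.5435 0.2422] wh [0.0408 0.0469] ang 83.9 circ [0.5441 0.2422]
top 70398 rect c [0.5531 0.241 ] wh [0.1408 0.0591] ang 83.3 circ [0.5811 0.2377]
all 72171 rect c [0.549  0.2415] wh [0.1408 0.0674] ang 83.3 circ [0.5805 0.2378]
```

View pics/s3.png

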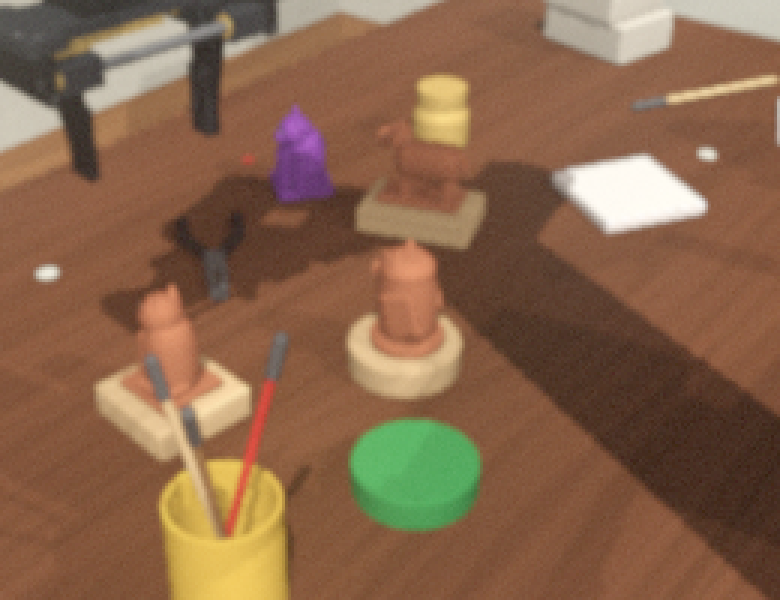

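View pics/w8.png

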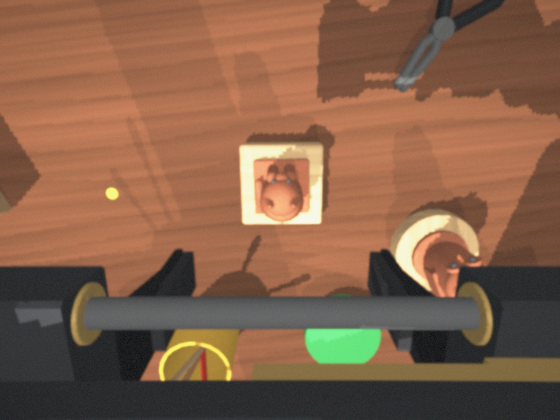

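The side view shows all three animals upright on their own plinths: cat (165,345), owl (408,300), sheep (425,170). The jar, tin and pliers haven't moved. The wrist view shows the cat square and centred at (281,187), and the robot is clear of everything.

```bash
python3 -c "
from rig import bot
print(bot.hand_in())"
```

```text
the job is handed in; nothing more can be done
None
```

I've handed the job in at about 34 s of the 96 s: owl on the round plinth, cat on the square and sheep on the oblong, all upright, each measured within about 3 mm of centre, edges lined up to about 1°; no verdict was returned.

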